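Make up a meal pack in the stacking nest

ROBOT

A 6-joint arm with a two-finger parallel gripper is mounted at the origin on the work surface. World frame = base frame: x ahead of the robot, y to its left, z up, the work surface at z = 0. Lengths are in m, angles in rad, forces in N, time in s.
With the tool pointing down it reaches from about 0.3 to 0.875 m from the base axis. Payload 6.4 kg.
Tool frame: the origin (TCP) lies on the centre line of the jaws, within the pads' length; the fingertips stand 22 mm ahead of it and the grasp point (between the pads) lies 3 mm ahead of it; y points along the fingers, x is the direction in which the jaws open and shut, and the axes are right-handed (so a half turn about y gives the same grasp; the last joint's range is limited). The gripper opens to 85 mm and grips with 20 to 120 N. Pads are 22 mm wide; open, the fingers measure 114 mm over their backs; the gripper's body (76 mm by 85 mm) begins 54 mm behind the grasp point. The pads swing forward as they close: fully open they stand 13 mm farther back than shut.
Start: joints at [-1.53, 0.181, 1.607, -0, 1.354, -0.206], TCP at [0.14, -0.558, 0.253] pointing down, gripper open.
Joint ranges: [-2.99, 2.99], [-0.89, 2.07], [0.3, 2.58], [-1.14, 4.28], [0, 2.63], [-3.12, 3.12]. Speed limits (rad/s): [2.57, 2.57, 3.01, 3.14, 3.14, 3.14].

INTERFACE

Orientations are given as a unit quaternion [x, y, z, w].
In Python, from plant import robot gives the robot as it stands.
- The arm moves only by the tool apply_moves, never from a script. Its argument "increments" is a list of rows, each a list of 6 numbers: the shift along the world's x, y, z in cm, then the turn, a rotation vector about the world's x, y, z in degrees. In form: [[dx, dy, dz, rx, ry, rz], ...]. A call has 1 to 20 rows; each row shifts and turns the commanded pose from where the row before left it; what a row does not reach is not made up. A row lasts 1/12 s, in which the tool goes at most 41.7 mm and 7.16 degrees, less where a joint would pass 70% of its speed; a pose out of reach is approached as far as the arm can. A call is refused whole if a number of a shift passes 4.17 or a number of a turn 7.16, either way. A call with a gripper value outside its range is refused whole. "claw" is the opening, from -1 (shut) to 1 (fully open), set as the call begins (left out, the last holds). The fingers move at their own pace and stop on an object; "squeeze" is the grip in N (left out, the last holds). Time passes only in rows, so rows that do not move let the fingers close. It gives the time, the measured TCP pose, the force and the opening at its end, in the units of the state.
- robot.sense(): the state, without advancing time (a new reading comes with each control period).
- robot.grab_frame(name): name is "scene" or "top"; returns the picture (400x640x3 uint8, blue, green, red); there is no depth.
- robot.camera_info(name): a dict with "fovy" (degrees; the focal length in pixels is half the picture's height over the tangent of half this angle, whatever the lens; pixels are square), "cx", "cy" (the principal point, pixels), "rvec" (rotation vector, rad) and "tvec" (3), from world to camera coordinates, as OpenCV has them. Camera axes: x right, y down, z forward; pixel columns grow to the right and rows downward; lengths in m; the calibration is good to about 2 mm. A picture is of the moment at which its call begins. camera_info takes no time and is no camera call.
- robot.close_job(): hands the job in, once; it reports no verdict.
The state is a dict: "time": time; "qpos": joint angles; "qvel": joint speeds; "joint_efforts": joint torques, N m; "ee_pos": TCP position; "ee_rot": TCP orientation; "wrist_force": force on the tool from outside, world axes, zero at the start; "wrist_torque": the same for the moment, N m; "opening": opening from 0.0 (shut) to 1.0 (fully open).
Only numpy, scipy, OpenCV 4.12 (cv2) and the standard library are available. Lean on these libraries where they do the work, as an engineer would, in place of code of your own. Each camera call takes 0.05 s, during which the arm holds its last target. There are 200 camera calls.

TASK

Make up one meal pack in the stacking nest, in this order: put the filled tub flat in the nest between its four corner angles, then set the inner tray right way up on the tub, then take the lid from its sloping stand and set it level on top, ridge up, each part square and fully down on the one below. Keep the tub upright, set the parts down rather than drop them, and leave the other things on the bench where they are; let go of everything at the end.

Things in the scene. Friction and masses are not known exactly. Their poses are not given: they have to be found in the camera images.
- nest_seat (a point): Fixed nest: plate 150 x 108 mm, 8 thick, with four steel corner angles 72 mm high above it (top 16 mm flared out by 7). Room inside 110 (x) by 68 mm (y) for parts of 104 x 62. Each angle covers only 20 mm of each side; the middle of each long side is open (70 mm) for fingers. Point: middle of the room on the plate's top, 8 mm above the bench; z up, x along the long side.
- tub_center (a point): White open tub with food pieces in it, 104 mm (its x) by 62 mm (its y) by 36 mm high, walls 3 mm, 7 mm wide rim (opening 90 x 48), about 120 g, standing loose on the bench; food stays below 24 mm. Point: its centre, 18 mm above its underside; z up. Can be gripped across its 62 mm. In the nest it stands on the plate.
- tray_center (a point): White shallow tray with a low cross divider, 22 mm high, about 60 g, loose on the bench: a plug 76 x 34 mm, 10 high, that drops into the tub, and above it a rim 104 (its x) by 62 mm (its y), 12 high, that rests on the tub's rim and can be gripped across the 62 mm. Point: its centre, 11 mm above its underside, z up; in the finished stack 37 mm above the nest's plate.
- lid_center (a point): White lid, 70 g: plug 74 x 32 x 4 mm below (drops into the tray), plate 104 (its x) by 62 (y) x 6, grip ridge on top 50 (x) by 14 (y) x 20 high. Loose on the stand, sloping 30 deg down to its +x, ridge up the slope: tilt the tool. Point: its centre, 15 mm above the plug's underside, 5 above the plate, 15 below the ridge's top; z out through the ridge. In the stack 59 mm above the nest's plate.
- lid_stand: Fixed aluminium stand, 82 mm wide, with a face 124 mm long sloping 30 degrees: low edge (15 mm up) at its +x side, which looks away from the robot, high edge (77 mm up) at -x. A lip 14 mm high at the low edge and side strips 9 mm high hold the lid. Origin on the bench under the middle of the face, which is 46 mm up there; z up.
- packed_meals: Two packed clear meal boxes one on the other, 132 x 91 mm, 90 mm high; origin at the middle of the underside. To be left alone.
- sauce_bottle: Brown sauce bottle, 54 mm across, 150 mm high; origin at the middle of the underside. To be left alone.
- steel_bowl: Steel bowl, 110 mm across, 50 mm high; origin at the middle of the underside. To be left alone.
- serving_spoon: Steel serving spoon, 200 mm long, lying on the bench, origin near its middle. To be left alone.
Things that resemble listed ones, but are neither listed nor needed, are in the scene too. Leave any purple look-alike of the part that bears tub_center alone.

How it is judged:
By the outcome, as a careful person would: the job done as asked, in the order asked, and still so for the second after the job is handed in, with the robot touching nothing.
It also fails if it takes over 72 s, if anything falls off the work surface, if the arm or the gripper's body presses on something with over 40 N, if the wrist force passes 120 N, or if a joint passes its speed limit or range.

## Working session

There is one attempt and no reset: what is moved stays moved. The work goes in short steps, Python scripts to look and compute and a tool call to move; the robot and the scene stay as the last step left them, time stands still between calls to the robot, and variables do not carry over. Pictures are saved under pics/ and viewed, about 8 in all and at most 12, crops included, and the job is handed in when it is done.

Besides the shell and the picture viewer there is one more tool, called by a JSON object that holds its "op" and its "data". apply_moves: Moves the arm, as the interface text tells. Its arguments: {"type":"object","properties":{"increments":{"type":"array","items":{"type":"array","items":{"type":"number"}}},"claw":{"type":"number"},"squeeze":{"type":"number"}},"required":["increments"]}

```bash
ls; mkdir -p pics; python3 - <<'E'
from plant import robot
import cv2
for n in("scene","top"):
    print(n,robot.camera_info(n)); cv2.imwrite(f"pics/{n}0.png",robot.grab_frame(n))
print(robot.sense())
E
```

```text
pics
scene {'fovy': 56.88504264970341, 'cx': 317.7239417912347, 'cy': 198.31326664374885, 'rvec': array([ 1.86592687,  1.86977335, -0.59312954]), 'tvec': array([-0.01399304, -0.40947852,  1.5121175 ])}
top {'fovy': 45.462525268440004, 'cx': 318.99714671629926, 'cy': 192.34554722538516, 'rvec': array([ 2.18770063, -2.13717581,  0.14114453]), 'tvec': array([-0.02655983,  0.56611548,  1.44590787])}
{'time': 0.1, 'qpos': array([-1.53030611e+00,  1.81488694e-01,  1.60791228e+00,  1.31769843e-05,
        1.35381177e+00, -2.06314754e-01]), 'qvel': array([-6.19584434e-05, -9.33601348e-04, -9.96125838e-04, -1.75725235e-03,
       -1.84391463e-04, -6.74097429e-04]), 'joint_efforts': array([ 7.08855696e-04, -4.45880020e+01, -3.52238131e+01, -2.55228870e-04,
        4.16306168e-03, -3.88410754e-06]), 'ee_pos': array([ 0.14046969, -0.55709521,  0.25245982]), 'ee_rot': array([-0.55730163,  0.43502029, -0.43428706,  0.55818186]), 'wrist_force': array([-0.2000105 , -0.19170346,  0.59696403]), 'wrist_torque': array([-0.03451428,  0.01688579, -0.03003675]), 'opening': 1.001272133583037}
```

View pics/scene0.png

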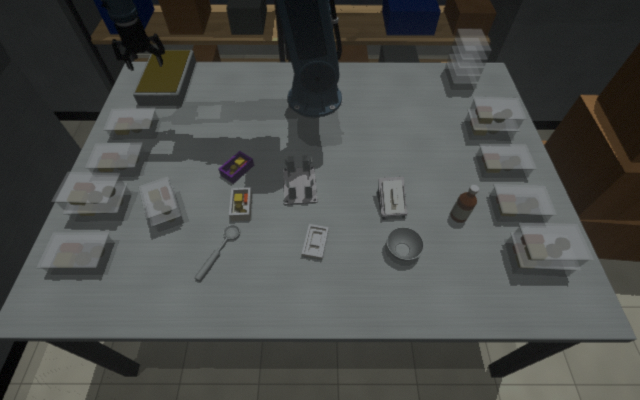

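View pics/top0.png

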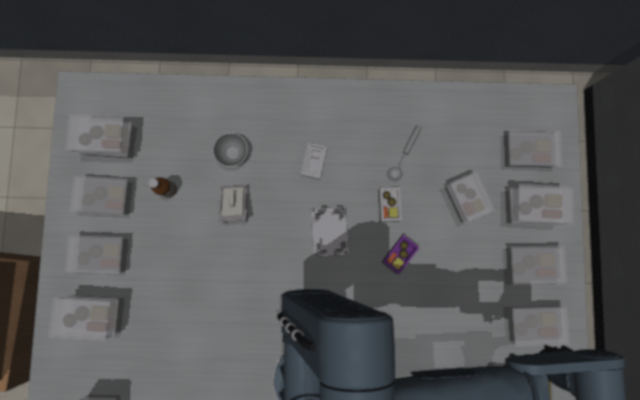

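```bash
python3 - <<'E'
import cv2,numpy as np
s=cv2.imread("pics/scene0.png");t=cv2.imread("pics/top0.png")
f=lambda im,k:cv2.convertScaleAbs(cv2.resize(im,None,fx=k,fy=k,interpolation=cv2.INTER_CUBIC),alpha=1.3)
a=f(s[145:265,215:415],4);b=f(t[135:265,225:415],4)
cv2.imwrite("pics/c1.png",a);cv2.imwrite("pics/c2.png",b)
E
```

```text
(no output)
```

View pics/c1.png

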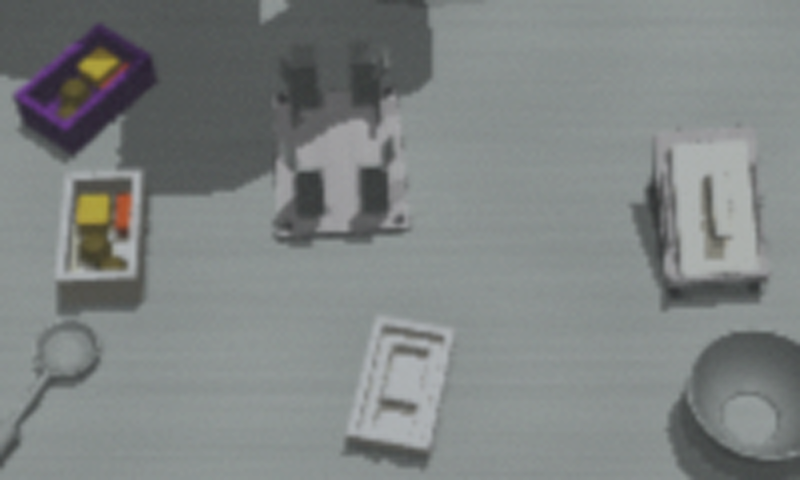

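View pics/c2.png

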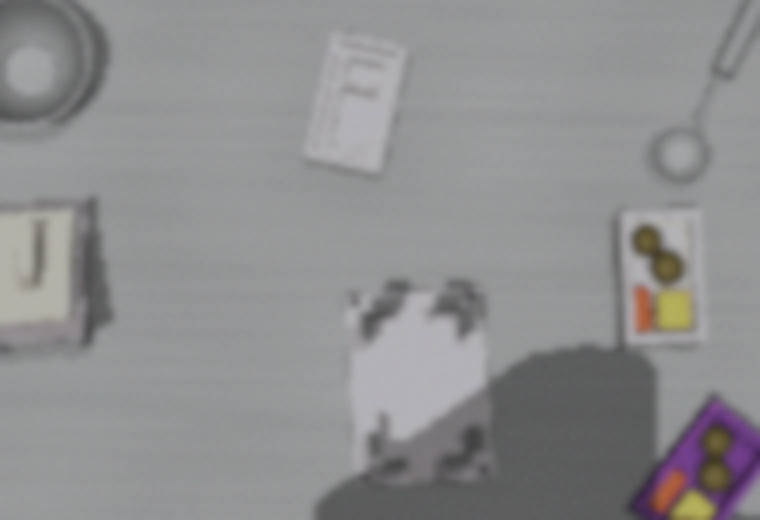

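```bash
cat > h.py <<'E'
import cv2,numpy as np
from scipy.optimize import minimize
from scipy.spatial.transform import Rotation as R
from plant import robot
C={n:robot.camera_info(n) for n in("scene","top")}
def K(n):
    c=C[n];f=200/np.tan(np.radians(c["fovy"]/2));return np.array([[f,0,c["cx"]],[0,f,c["cy"]],[0,0,1]])
def proj(n,P): return cv2.projectPoints(np.float64(P).reshape(-1,3),C[n]["rvec"],C[n]["tvec"],K(n),None)[0][:,0]
def ray(n,uv,z):
    c=C[n];Rm=cv2.Rodrigues(c["rvec"])[0];o=-Rm.T@c["tvec"];d=Rm.T@np.linalg.inv(K(n))@[uv[0],uv[1],1];return o+d*(z-o[2])/d[2]
def edgepts(a,b,m=25,skip=0.06):
    t=np.linspace(-1+2*skip,1-2*skip,m);z=0*t
    P=np.r_[np.c_[t*a/2,z+b/2],np.c_[t*a/2,z-b/2],np.c_[z+a/2,t*b/2],np.c_[z-a/2,t*b/2]]
    N=np.r_[np.c_[z,z+1],np.c_[z,z-1],np.c_[z+1,z],np.c_[z-1,z]]
    return np.c_[P,0*P[:,0]],np.c_[N,0*N[:,0]]
def score(img,n,p,rot,P,N,h=.003):
    g=lambda Q:cv2.remap(img,*[proj(n,p+Q@rot.as_matrix().T)[:,i:i+1].astype(np.float32) for i in(0,1)],cv2.INTER_CUBIC)[:,0]
    return np.clip(g(P-N*h)-g(P+N*h),-20,60)
def fit(imgs,cams,a,b,x0,z,mask=None,pitch=0,freez=False):
    P,N=edgepts(a,b)
    def f(v):
        zz=v[3] if freez else z
        rot=R.from_euler("zy",[v[2]/100*10,pitch],degrees=False) if 0 else R.from_euler("ZY",[v[2],pitch])
        return -sum(score(imgs[n],n,np.array([v[0],v[1],zz]),rot,P,N).mean() for n in cams)
    x0=np.array(list(x0)+([z] if freez else []))
    best=None;rng=np.random.default_rng(0)
    for k in range(14):
        s=x0+(k>0)*rng.normal(size=len(x0))*np.array([.004,.004,.04,.003])[:len(x0)]
        sim=np.vstack([s]+[s+np.eye(len(x0))[i]*[.003,.003,.03,.003][i] for i in range(len(x0))])
        r=minimize(f,s,method="Nelder-Mead",options=dict(initial_simplex=sim,xatol=1e-5,fatol=1e-3,maxiter=250))
        if best is None or r.fun<best.fun:best=r
    return best.x,-best.fun
def gray(im): return cv2.cvtColor(im,cv2.COLOR_BGR2GRAY).astype(np.float32)
E
cat > m.py <<'E'
from h import *
I={n:gray(cv2.imread(f"pics/{n}0.png")) for n in C}
Q={"scene":dict(tub=[(68,173),(143,171),(137,278),(56,278)],tray=[(380,318),(454,328),(428,453),(346,448)],lid=[(672,142),(748,138),(765,270),(676,280)]),
"top":dict(tub=[(620,208),(703,208),(707,343),(622,346)],tray=[(333,32),(407,42),(380,174),(304,157)],nest=[(350,292),(487,288),(493,478),(355,480)],lid=[(-12,206),(75,205),(70,325),(-18,325)])}
off={"scene":(215,145),"top":(225,135)};Z=dict(tub=.036,tray=.022,nest=.008,lid=.066)
S=dict(tub=(.104,.062),tray=(.104,.062),nest=(.150,.108),lid=(.104,.062))
G={}
for n in Q:
    for k,v in Q[n].items():
        X=np.array([ray(n,(np.array(c)+.5)/4-.5+off[n],Z[k]) for c in v])
        e=X-np.roll(X,-1,0);L=np.linalg.norm(e,axis=1)
        d=X[[3,2]].mean(0)-X[[0,1]].mean(0);G.setdefault(k,[]).append((*X.mean(0)[:2],np.arctan2(d[1],d[0])))
        print(n,k,X.mean(0).round(4),"sides",L.round(3),"yaw",np.degrees(G[k][-1][2]).round(1)%180)
for k in("tub","tray","nest"):
    g=G[k][-1];g=(g[0],g[1],(g[2]+1.57)%np.pi-1.57)
    for cams in(["scene"],["top"],["scene","top"]):
        v,s=fit(I,cams,*S[k],g,Z[k]);print(k,cams,v.round(4),"yawdeg",np.degrees(v[2]).round(2),s.round(1))
g=G["lid"][-1];g=(g[0],g[1],0.)
v,s=fit(I,["scene","top"],*S["lid"],g,.066,pitch=np.pi/6,freez=True);print("lid plate top ctr",v.round(4),np.degrees(v[2]).round(2),s)
print("cam centers",[(-cv2.Rodrigues(C[n]["rvec"])[0].T@C[n]["tvec"]).round(2) for n in C])
E
python3 m.py
```

```text
scene tub [ 0.537  -0.2324  0.036 ] sides [0.061 0.104 0.063 0.102] yaw 3.1
scene tray [0.6736 0.0073 0.022 ] sides [0.058 0.108 0.06  0.113] yaw 168.6
scene lid [0.5391 0.2496 0.066 ] sides [0.062 0.127 0.069 0.132] yaw 176.9
top tub [ 0.5366 -0.2349  0.036 ] sides [0.065 0.105 0.066 0.107] yaw 1.5
top tray [0.6709 0.0058 0.022 ] sides [0.059 0.108 0.061 0.103] yaw 169.3
top nest [ 0.4501 -0.0505  0.008 ] sides [0.108 0.148 0.107 0.147] yaw 2.8000000000000114
top lid [0.5304 0.2498 0.066 ] sides [0.066 0.091 0.066 0.09 ] yaw 0.0
tub ['scene'] [ 0.5367 -0.2338  0.0535] yawdeg 3.06 38.7
tub ['top'] [ 0.5367 -0.235   0.0582] yawdeg 3.33 21.0
tub ['scene', 'top'] [ 0.5367 -0.2343  0.0537] yawdeg 3.08 58.8
tray ['scene'] [ 0.6693  0.0061 -0.1968] yawdeg -11.27 32.0
tray ['top'] [ 0.6712  0.0069 -0.195 ] yawdeg -11.17 16.5
tray ['scene', 'top'] [ 0.6701  0.0062 -0.1987] yawdeg -11.38 47.2
nest ['scene'] [ 0.4491 -0.0474  0.0906] yawdeg 5.19 10.6
nest ['top'] [ 0.4482 -0.0484  0.0958] yawdeg 5.49 8.1
nest ['scene', 'top'] [ 0.4488 -0.0477  0.0909] yawdeg 5.21 18.3
lid plate top ctr [0.532  0.2522 0.0979 0.0509] 5.61 55.304840087890625
cam centers [array([1.21, 0.01, 1.  ]), array([ 0.39, -0.  ,  1.5 ])]
```

```bash
cat > go.py <<'E'
from h import *
def go(p,yaw,pitch=0,flip=0):
    """delta to TCP target p; jaws along part y, fingers along -part z"""
    s=robot.sense();B=R.from_euler("ZY",[yaw,pitch],degrees=True).as_matrix()
    y=-B[:,2];x=B[:,1]*(-1 if flip else 1);T=R.from_matrix(np.c_[x,y,np.cross(x,y)])
    d=(np.array(p)-s["ee_pos"])*100;r=(T*R.from_quat(s["ee_rot"]).inv()).as_rotvec(degrees=True)
    print("t",round(s["time"],2),"d_cm",d.round(2),"rot",r.round(2),"rows",round(max(np.linalg.norm(d)/3.6,np.linalg.norm(r)/6),1),"q",s["qpos"].round(2),"F",s["wrist_force"].round(1),"open",round(s["opening"]*85,1))
E
python3 -c "
from go import *
for f in(0,1): go([.5367,-.2343,.15],3.1,0,f)"
```

```text
t 0.1 d_cm [ 39.62  32.28 -10.25] rot [-1.0000e-02 -1.4000e-01  1.6896e+02] rows 28.2 q [-1.53  0.18  1.61  0.    1.35 -0.21] F [-0.2 -0.2  0.6] open 85.1
t 0.1 d_cm [ 39.62  32.28 -10.25] rot [-9.000e-02  1.000e-02 -1.104e+01] rows 14.5 q [-1.53  0.18  1.61  0.    1.35 -0.21] F [-0.2 -0.2  0.6] open 85.1
```

{"op": "apply_moves", "data": {"increments": [[2.2,1.79,-0.57,0,0,-0.61],[2.2,1.79,-0.57,0,0,-0.61],[2.2,1.79,-0.57,0,0,-0.61],[2.2,1.79,-0.57,0,0,-0.61],[2.2,1.79,-0.57,0,0,-0.61],[2.2,1.79,-0.57,0,0,-0.61],[2.2,1.79,-0.57,0,0,-0.61],[2.2,1.79,-0.57,0,0,-0.61],[2.2,1.79,-0.57,0,0,-0.61],[2.2,1.79,-0.57,0,0,-0.61],[2.2,1.79,-0.57,0,0,-0.61],[2.2,1.79,-0.57,0,0,-0.61],[2.2,1.79,-0.57,0,0,-0.61],[2.2,1.79,-0.57,0,0,-0.61],[2.2,1.79,-0.57,0,0,-0.61],[2.2,1.79,-0.57,0,0,-0.61],[2.2,1.79,-0.57,0,0,-0.61],[2.2,1.79,-0.57,0,0,-0.61],[0,0,0,0,0,0]], "claw": 1}}

```text
time: 1.68
ee_pos: [0.5386, -0.2316, 0.1491]
ee_rot: [-0.514, 0.486, -0.485, 0.515]
wrist_force: [-1.0, -0.3, -1.2]
opening: 0.995
```

```bash
python3 - <<'E'
from go import *
for n in C: cv2.imwrite(f"pics/{n}1.png",robot.grab_frame(n))
go([.5367,-.2343,.028],3.1,0,1)
I={n:gray(cv2.imread(f"pics/{n}1.png")) for n in C}
for cams in(["scene"],["top"],["scene","top"]):
    v,s=fit(I,cams,.15,.108,(.449,-.048,.09),.008);print(cams,v[:2].round(4),np.degrees(v[2]).round(2),s)
    v,s=fit(I,cams,.104,.062,(.67,.006,-.197),.022);print(" tray",v[:2].round(4),np.degrees(v[2]).round(2),s)
im=cv2.convertScaleAbs(cv2.resize(cv2.imread("pics/top1.png")[170:265,300:440],None,fx=5.5,fy=5.5,interpolation=cv2.INTER_CUBIC),alpha=1.3)
cv2.imwrite("pics/c3.png",im)
E
```

```text
t 1.78 d_cm [  0.02   0.   -12.18] rot [-0.04 -0.09 -0.2 ] rows 3.4 q [-0.61  0.32  1.66 -0.    1.16  0.9 ] F [-0.6  1.  -0.7] open 84.9
['scene'] [ 0.449  -0.0474] 5.0 11.347906112670898
 tray [0.6692 0.0061] -11.26 33.375694274902344
['top'] [ 0.4483 -0.0481] 5.13 7.894947528839111
 tray [0.6712 0.0069] -11.19 17.080135345458984
['scene', 'top'] [ 0.4489 -0.0478] 5.0 19.082059860229492
 tray [0.6702 0.0063] -11.23 49.06439971923828
```

View pics/c3.png

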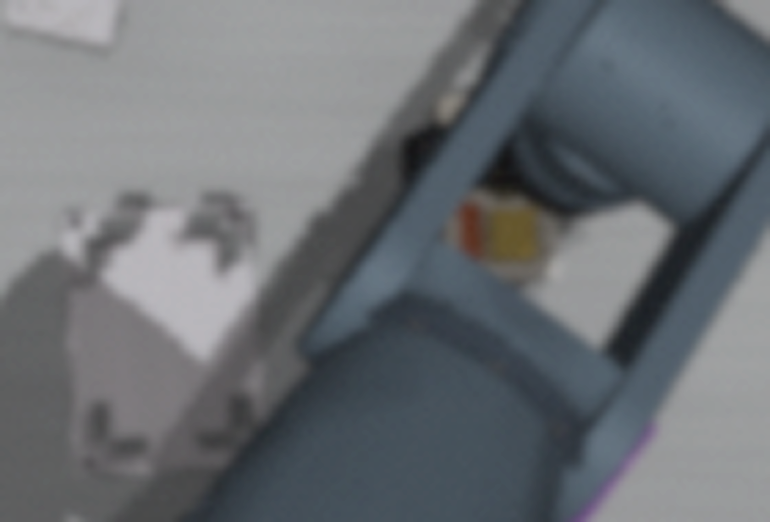

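{"op": "apply_moves", "data": {"increments": [[0,0,-2.5,0,0,-0.2],[0,0,-2.5,0,0,0],[0,0,-2.2,0,0,0],[0,0,-1.8,0,0,0],[0,0,-1.0,0,0,0],[0,0,-0.7,0,0,0],[0,0,-0.6,0,0,0],[0,0,-0.5,0,0,0],[0,0,-0.4,0,0,0],[0,0,0,0,0,0],[0,0,0,0,0,0]], "claw": 0.82}}

```text
time: 2.7
ee_pos: [0.5368, -0.2355, 0.0291]
ee_rot: [-0.513, 0.487, -0.487, 0.513]
wrist_force: [0.2, -0.7, 0.6]
opening: 0.911
```

```bash
python3 - <<'E'
from go import *
go([.5367,-.2343,.028],3.1,0,1)
im=robot.grab_frame("scene");cv2.imwrite("pics/c4.png",cv2.convertScaleAbs(cv2.resize(im[150:240,200:300],None,fx=6,fy=6,interpolation=cv2.INTER_CUBIC),alpha=1.4))
E
```

```text
t 2.7 d_cm [-0.01  0.12 -0.11] rot [0.02 0.03 0.13] rows 0.0 q [-0.62  0.5   1.7  -0.    0.94  0.9 ] F [ 0.2 -0.7  0.6] open 77.5
```

View pics/c4.png

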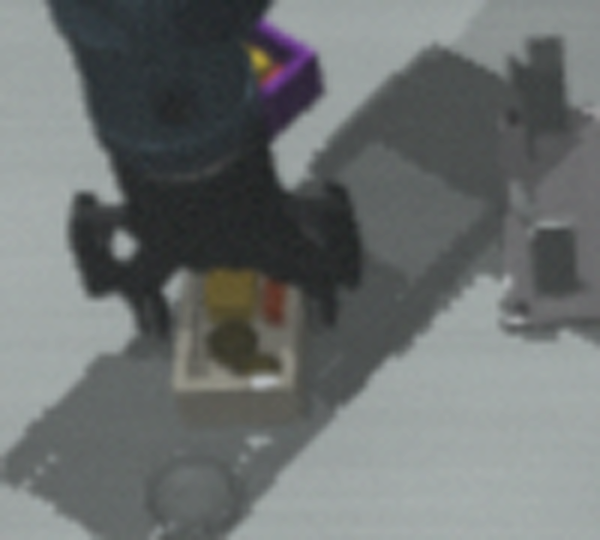

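```bash
python3 -c "
from h import *
for z in(0,.01,.02,.03): print(z,[ray('scene',((u+.5)/6-.5+200,(v+.5)/6-.5+150),z).round(3) for u,v in((150,340),(325,325))])"
```

```text
0 [array([ 0.535, -0.289,  0.   ]), array([ 0.524, -0.195,  0.   ])]
0.01 [array([ 0.541, -0.286,  0.01 ]), array([ 0.531, -0.193,  0.01 ])]
0.02 [array([ 0.548, -0.283,  0.02 ]), array([ 0.538, -0.191,  0.02 ])]
0.03 [array([ 0.555, -0.28 ,  0.03 ]), array([ 0.545, -0.188,  0.03 ])]
```

{"op": "apply_moves", "data": {"increments": [[0,0.06,-0.15,0,0,0],[0,0.06,-0.15,0,0,0],[0,0,0,0,0,0],[0,0,0,0,0,0]]}}

```text
time: 3.08
ee_pos: [0.5365, -0.2341, 0.0257]
ee_rot: [0.513, -0.487, 0.487, -0.513]
wrist_force: [-0.3, 0.7, -1.1]
opening: 0.912
```

{"op": "apply_moves", "data": {"increments": [[0,0,0,0,0,0],[0,0,0,0,0,0],[0,0,0,0,0,0],[0,0,0,0,0,0],[0,0,0,0,0,0],[0,0,0,0,0,0]], "claw": -1, "squeeze": 35}}

```text
time: 3.58
ee_pos: [0.5367, -0.2343, 0.0259]
ee_rot: [-0.513, 0.487, -0.487, 0.513]
wrist_force: [0.5, 0.9, 3.0]
opening: 0.717
```

{"op": "apply_moves", "data": {"increments": [[0,0,0.3,0,0,0],[0,0,0.8,0,0,0],[0,0,1.5,0,0,0],[0,0,2,0,0,0],[0,0,2.5,0,0,0],[0,0,2.5,0,0,0],[0,0,2,0,0,0],[0,0,1.5,0,0,0],[0,0,0,0,0,0]]}}

```text
time: 4.33
ee_pos: [0.5384, -0.2354, 0.161]
ee_rot: [-0.512, 0.484, -0.489, 0.513]
wrist_force: [1.3, -1.3, -1.2]
opening: 0.716
```

```bash
python3 -c "
from go import *
go([.4489,-.0478,.15],5.0,0,1)"
```

```text
t 4.33 d_cm [-8.95 18.76 -1.1 ] rot [0.22 0.32 2.03] rows 5.8 q [-0.61  0.3   1.66  0.    1.18  0.9 ] F [ 1.3 -1.3 -1.2] open 60.9
```

{"op": "apply_moves", "data": {"increments": [[-0.5,1,0,0,0,0.2],[-1,2.1,0,0,0,0.2],[-1.2,2.6,0,0,0,0.3],[-1.2,2.6,0,0,0,0.3],[-1.2,2.6,0,0,0,0.3],[-1.2,2.6,0,0,0,0.3],[-1.1,2.3,0,0,0,0.2],[-0.9,1.7,0,0,0,0.1],[-0.5,1.1,0,0,0,0],[0,0,0,0,0,0],[0,0,0,0,0,0]]}}

```text
time: 5.25
ee_pos: [0.4479, -0.0476, 0.156]
ee_rot: [0.521, -0.478, 0.478, -0.521]
wrist_force: [0.9, 0.4, -1.5]
opening: 0.719
```

```bash
python3 - <<'E'
from go import *
go([.4489,-.0478,.15],5.0,0,1)
I={n:gray(robot.grab_frame(n)) for n in C}
z=robot.sense()["ee_pos"][2]+.010
for cams in(["scene"],["top"],["scene","top"]):
    v,s=fit(I,cams,.104,.062,(.449,-.048,.087),z);print(cams,v[:2].round(4),np.degrees(v[2]).round(2),s)
go([.4489,-.0478,.15],5.0,0,1)
cv2.imwrite("pics/c5.png",cv2.convertScaleAbs(cv2.resize(I["scene"][110:220,260:350],None,fx=5,fy=5,interpolation=cv2.INTER_CUBIC),alpha=1.4))
E
```

```text
t 5.25 d_cm [ 0.1  -0.02 -0.6 ] rot [-0.01 -0.06  0.07] rows 0.2 q [-0.37  0.02  2.   -0.    1.13  1.11] F [ 0.9  0.4 -1.5] open 61.1
['scene'] [ 0.4493 -0.047 ] 4.75 18.83939552307129
['top'] [ 0.4467 -0.0465] 2.66 6.658242702484131
['scene', 'top'] [ 0.4486 -0.0467] 4.25 24.355329513549805
t 5.35 d_cm [ 0.01  0.1  -0.65] rot [0.02 0.01 0.16] rows 0.2 q [-0.37  0.02  2.   -0.    1.13  1.11] F [-0.8  0.5 -0.8] open 61.0
```

View pics/c5.png

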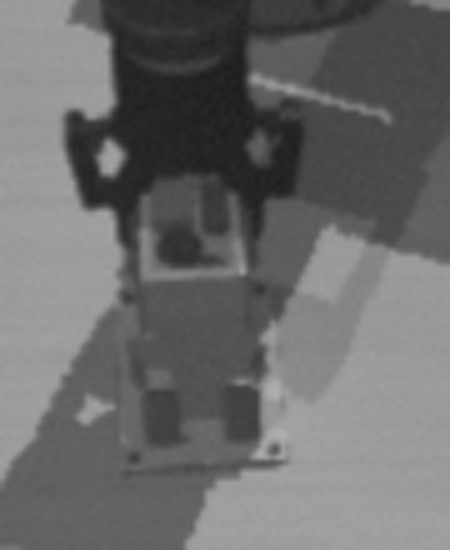

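{"op": "apply_moves", "data": {"increments": [[0,-0.03,-1.5,0,0,0.1],[0,-0.03,-2,0,0,0],[0,0,-1,0,0,0],[0,0,-0.6,0,0,0],[0,0,-0.6,0,0,0],[0,0,-0.6,0,0,0],[0,0,-0.6,0,0,0],[0,0,-0.6,0,0,0],[0,0,0,0,0,0]]}}

```text
time: 6.1
ee_pos: [0.4479, -0.0486, 0.0807]
ee_rot: [0.521, -0.478, 0.477, -0.521]
wrist_force: [-0.1, 0.2, -1.8]
opening: 0.722
```

{"op": "apply_moves", "data": {"increments": [[0.02,0.02,-0.6,0,0,0],[0,0,-0.8,0,0,0],[0,0,-0.8,0,0,0],[0,0,-0.8,0,0,0],[0,0,-0.6,0,0,0],[0,0,-0.5,0,0,0],[0,0,0,0,0,0]]}}

```text
time: 6.68
ee_pos: [0.4478, -0.0483, 0.0394]
ee_rot: [0.521, -0.479, 0.477, -0.521]
wrist_force: [-0.2, 0.6, -1.1]
opening: 0.717
```

{"op": "apply_moves", "data": {"increments": [[0,0,-0.3,0,0,0],[0,0,-0.15,0,0,0],[0,0,0,0,0,0]]}}

```text
time: 6.93
ee_pos: [0.4487, -0.0486, 0.0361]
ee_rot: [0.521, -0.478, 0.478, -0.521]
wrist_force: [-0.1, -0.4, -2.4]
opening: 0.72
```

{"op": "apply_moves", "data": {"increments": [[0,0,-0.15,0,0,0],[0,0,0,0,0,0]]}}

```text
time: 7.1
ee_pos: [0.4488, -0.0486, 0.0347]
ee_rot: [-0.521, 0.478, -0.478, 0.521]
wrist_force: [0.2, -0.7, -1.8]
opening: 0.72
```

{"op": "apply_moves", "data": {"increments": [[0,0,-0.12,0,0,0],[0,0,0,0,0,0],[0,0,0,0,0,0]]}}

```text
time: 7.35
ee_pos: [0.449, -0.0487, 0.0339]
ee_rot: [-0.521, 0.478, -0.478, 0.521]
wrist_force: [-1.1, -0.5, 4.9]
opening: 0.72
```

{"op": "apply_moves", "data": {"increments": [[0,0,0,0,0,0],[0,0,0,0,0,0],[0,0,0,0,0,0],[0,0,0,0,0,0],[0,0,0,0,0,0],[0,0,0,0,0,0]], "claw": 0.82}}

```text
time: 7.85
ee_pos: [0.4487, -0.0486, 0.0334]
ee_rot: [0.521, -0.478, 0.478, -0.521]
wrist_force: [0.2, -0.8, 0.3]
opening: 0.913
```

{"op": "apply_moves", "data": {"increments": [[0,0,0.5,0,0,0],[0,0,1,0,0,0],[0,0,2,0,0,0],[0,0,3,0,0,0],[0,0,3,0,0,0],[0,0,2,0,0,0],[0,0,0,0,0,0]]}}

```text
time: 8.43
ee_pos: [0.4518, -0.0497, 0.154]
ee_rot: [-0.52, 0.475, -0.481, 0.522]
wrist_force: [1.7, -0.5, 0.7]
opening: 0.91
```

```bash
python3 -c "
from go import *
go([.6702,.0063,.12],-11.2,0,1)"
```

```text
t 8.43 d_cm [21.84  5.6  -3.4 ] rot [  0.27   0.48 -16.17] rows 6.3 q [-0.37  0.02  2.    0.    1.11  1.11] F [ 1.7 -0.5  0.7] open 77.4
```

{"op": "apply_moves", "data": {"increments": [[1.2,0.3,0,0,0,-1],[2.4,0.6,0,0,0,-2],[2.9,0.75,0,0,0,-2],[3,0.75,0,0,0,-2.2],[3,0.75,0,0,0,-2.2],[2.9,0.75,-0.5,0,0,-2],[2.8,0.7,-1,0,0,-2],[2.4,0.5,-1,0,0,-1.7],[1.4,0.4,-0.9,0,0,-1.2],[0,0,0,0,0,0],[0,0,0,0,0,0]]}}

```text
time: 9.35
ee_pos: [0.6678, 0.0067, 0.1131]
ee_rot: [-0.449, 0.547, -0.546, 0.448]
wrist_force: [-0.5, -0.7, 0.1]
opening: 0.906
```

```bash
python3 - <<'E'
from go import *
I={n:gray(robot.grab_frame(n)) for n in C}
go([.6702,.0063,.12],-11.2,0,1)
for cams in(["scene"],["top"],["scene","top"]):
    for nm,S,x0,z in(("tray",(.104,.062),(.67,.006,-.197),.022),("tub",(.104,.062),(.449,-.048,.087),.044)):
        v,s=fit(I,cams,*S,x0,z);print(nm,cams,v[:2].round(4),np.degrees(v[2]).round(2),s)
E
```

```text
t 9.45 d_cm [0.24 0.   0.54] rot [-0.   -0.05  0.11] rows 0.2 q [-0.17  0.52  1.45 -0.    1.17  1.6 ] F [-0.5  0.7 -0.4] open 77.3
tray ['scene'] [0.6698 0.0063] -11.64 22.628856658935547
tub ['scene'] [ 0.4614 -0.0477] 6.61 7.151286602020264
tray ['top'] [0.6559 0.0105] -10.11 8.037368774414062
tub ['top'] [ 0.4497 -0.0492] 3.79 25.590736389160156
tray ['scene', 'top'] [0.6699 0.0066] -11.28 23.7039794921875
tub ['scene', 'top'] [ 0.4496 -0.0493] 4.2 31.809370040893555
```

{"op": "apply_moves", "data": {"increments": [[0.12,0,-1.5,0,0,0],[0.12,0,-2,0,0,0],[0,0,-2,0,0,0],[0,0,-1.3,0,0,0],[0,0,-0.8,0,0,0],[0,0,-0.5,0,0,0],[0,0,-0.4,0,0,0],[0,0,-0.3,0,0,0],[0,0,0,0,0,0]]}}

```text
time: 10.2
ee_pos: [0.6713, 0.0063, 0.0266]
ee_rot: [0.448, -0.547, 0.547, -0.448]
wrist_force: [-0.7, -0.6, -0.0]
opening: 0.91
```

{"op": "apply_moves", "data": {"increments": [[0,0,-0.2,0,0,0],[0,0,-0.2,0,0,0],[0,0,0,0,0,0]]}}

```text
time: 10.45
ee_pos: [0.6712, 0.0064, 0.0226]
ee_rot: [0.448, -0.547, 0.547, -0.448]
wrist_force: [0.2, 0.2, 0.0]
opening: 0.912
```

{"op": "apply_moves", "data": {"increments": [[-0.1,0,-0.1,0,0,0],[0,0,0,0,0,0]]}}

```text
time: 10.62
ee_pos: [0.6699, 0.0064, 0.0215]
ee_rot: [-0.448, 0.547, -0.547, 0.448]
wrist_force: [0.1, 0.6, -0.3]
opening: 0.909
```

{"op": "apply_moves", "data": {"increments": [[0,0,0,0,0,0],[0,0,0,0,0,0],[0,0,0,0,0,0],[0,0,0,0,0,0],[0,0,0,0,0,0],[0,0,0,0,0,0]], "claw": -1, "squeeze": 30}}

```text
time: 11.12
ee_pos: [0.6703, 0.0064, 0.0218]
ee_rot: [0.448, -0.547, 0.547, -0.448]
wrist_force: [-1.0, 0.1, 2.2]
opening: 0.721
```

{"op": "apply_moves", "data": {"increments": [[0,0,0.3,0,0,0],[0,0,0.8,0,0,0],[0,0,1.5,0,0,0],[0,0,2,0,0,0],[0,0,2.5,0,0,0],[0,0,2.5,0,0,0],[0,0,2,0,0,0],[0,0,1.5,0,0,0],[0,0,0,0,0,0]]}}

```text
time: 11.87
ee_pos: [0.6728, 0.0061, 0.1586]
ee_rot: [0.446, -0.545, 0.549, -0.45]
wrist_force: [2.9, 0.5, -0.4]
opening: 0.719
```

```bash
python3 - <<'E'
from go import *
I={n:gray(robot.grab_frame(n)) for n in C}
go([.4493,-.0487,.16],4.8,0,1)
p=robot.sense()["ee_pos"]
v,s=fit(I,["scene"],.104,.062,(p[0],p[1],-.197),p[2]);print(p,v[:2].round(4),np.degrees(v[2]).round(2),s)
cv2.imwrite("pics/c6.png",cv2.convertScaleAbs(cv2.resize(I["scene"][160:260,260:370],None,fx=5,fy=5,interpolation=cv2.INTER_CUBIC),alpha=1.4))
E
```

```text
t 11.97 d_cm [-22.12  -5.5    0.62] rot [ 0.    0.13 16.14] rows 6.3 q [-0.17  0.48  1.43 -0.    1.23  1.6 ] F [-0.  -0.  -0.2] open 61.0
[0.67054451 0.00634684 0.15383672] [0.6696 0.0058] -12.37 15.938793182373047
```

View pics/c6.png

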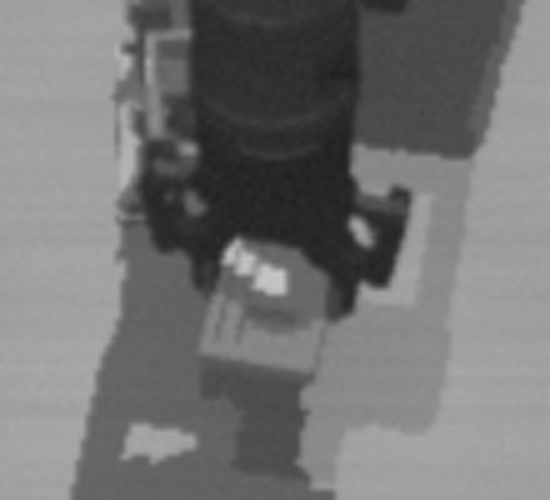

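{"op": "apply_moves", "data": {"increments": [[-1.2,-0.3,0.2,0,0,1],[-2.4,-0.6,0.2,0,0,1.8],[-2.9,-0.75,0.2,0,0,2],[-3,-0.75,0,0,0,2.2],[-3,-0.75,0,0,0,2.2],[-3,-0.75,0,0,0,2.2],[-2.8,-0.7,0,0,0,2],[-2.4,-0.5,0,0,0,1.6],[-1.4,-0.4,0,0,0,1.1],[0,0,0,0,0,0],[0,0,0,0,0,0],[0,0,0,0,0,0]]}}

```text
time: 12.97
ee_pos: [0.4497, -0.0486, 0.1583]
ee_rot: [-0.52, 0.479, -0.479, 0.52]
wrist_force: [0.3, -0.7, -0.6]
opening: 0.717
```

```bash
python3 - <<'E'
from go import *
go([.4492,-.0486,.0555],4.8,0,1)
I={n:gray(robot.grab_frame(n)) for n in C}
z=robot.sense()["ee_pos"][2]
v,s=fit(I,["scene"],.104,.062,(.449,-.048,.087),z);print(v[:2].round(4),np.degrees(v[2]).round(2),s)
go([.4492,-.0486,.0555],4.8,0,1)
E
```

```text
t 12.97 d_cm [ -0.05  -0.   -10.28] rot [-0.01  0.01  0.09] rows 2.9 q [-0.37  0.02  1.99  0.    1.13  1.12] F [ 0.3 -0.7 -0.6] open 61.0
[ 0.4637 -0.0474] 6.01 19.889137268066406
t 13.07 d_cm [-7.000e-02 -1.000e-02 -1.029e+01] rot [-0.01  0.01  0.04] rows 2.9 q [-0.37  0.02  1.99  0.    1.13  1.12] F [ 0.   0.5 -1.6] open 61.0
```

```bash
python3 - <<'E'
from go import *
im=robot.grab_frame("scene");I=gray(im);p=robot.sense()["ee_pos"]
P,N=edgepts(.104,.062);rot=R.from_euler("ZY",[np.radians(4.8),0])
for dx in np.arange(-.008,.018,.002):
    sc=score(I,"scene",np.array([p[0]+dx,p[1],p[2]]),rot,P,N); print(dx.round(3),"+y,-y,+x",sc.reshape(4,25).mean(1)[:3].round(1))
v=cv2.cvtColor(cv2.convertScaleAbs(cv2.resize(im[110:220,260:350],None,fx=5,fy=5,interpolation=cv2.INTER_CUBIC),alpha=1.4),cv2.COLOR_BGR2GRAY)
v=cv2.cvtColor(v,cv2.COLOR_GRAY2BGR)
c=np.array([[1,1],[1,-1],[-1,-1],[-1,1]])*[.052,.031]
q=(proj("scene",p+np.c_[c,0*c[:,0]]@rot.as_matrix().T)-[260,110]+.5)*5-.5
cv2.polylines(v,[q.astype(int)],True,(0,0,255),1);cv2.imwrite("pics/c7.png",v)
E
```

```text
-0.008 +y,-y,+x [20.  25.3 -2.7]
-0.006 +y,-y,+x [21.  26.2  3. ]
-0.004 +y,-y,+x [22.3 26.8 12.7]
-0.002 +y,-y,+x [23.2 27.2 21.5]
0.0 +y,-y,+x [24.2 27.7 24.2]
0.002 +y,-y,+x [24.9 27.8 18.1]
0.004 +y,-y,+x [25.6 28.1  8.7]
0.006 +y,-y,+x [25.8 27.5  2.2]
0.008 +y,-y,+x [25.8 27.3  0. ]
0.01 +y,-y,+x [25.7 26.5  0.5]
0.012 +y,-y,+x [25.7 26.3  1.8]
0.014 +y,-y,+x [25.5 25.1  2.9]
0.016 +y,-y,+x [25.2 24.4  2.6]
```

View pics/c7.png

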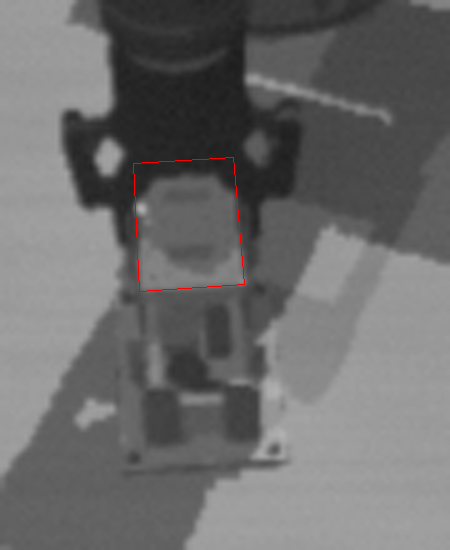

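{"op": "apply_moves", "data": {"increments": [[-0.04,0,-1.5,0,0,0],[0,0,-2,0,0,0],[0,0,-1,0,0,0],[0,0,-0.7,0,0,0],[0,0,-0.7,0,0,0],[0,0,-0.7,0,0,0],[0,0,-0.7,0,0,0],[0,0,-0.7,0,0,0],[0,0,-0.7,0,0,0],[0,0,-0.6,0,0,0],[0,0,0,0,0,0]]}}

```text
time: 14.03
ee_pos: [0.4479, -0.0483, 0.0643]
ee_rot: [0.521, -0.48, 0.478, -0.52]
wrist_force: [-0.3, -0.9, -1.3]
opening: 0.719
```

{"op": "apply_moves", "data": {"increments": [[0,0,-0.3,0,0,0],[0,0,-0.3,0,0,0],[0,0,0,0,0,0]]}}

```text
time: 14.28
ee_pos: [0.4488, -0.0487, 0.0593]
ee_rot: [-0.52, 0.479, -0.479, 0.52]
wrist_force: [0.2, 0.8, -1.4]
opening: 0.719
```

{"op": "apply_moves", "data": {"increments": [[0,0,-0.15,0,0,0],[0,0,-0.1,0,0,0],[0,0,0,0,0,0]]}}

```text
time: 14.53
ee_pos: [0.4491, -0.0486, 0.0573]
ee_rot: [-0.52, 0.479, -0.479, 0.521]
wrist_force: [1.4, 1.3, 2.1]
opening: 0.717
```

{"op": "apply_moves", "data": {"increments": [[0,0,-0.1,0,0,0],[0,0,0,0,0,0]]}}

```text
time: 14.7
ee_pos: [0.4492, -0.0486, 0.0564]
ee_rot: [-0.52, 0.478, -0.479, 0.521]
wrist_force: [0.3, 1.7, 2.7]
opening: 0.72
```

{"op": "apply_moves", "data": {"increments": [[0,0,-0.08,0,0,0],[0,0,0,0,0,0]]}}

```text
time: 14.87
ee_pos: [0.4492, -0.0486, 0.0557]
ee_rot: [-0.52, 0.478, -0.479, 0.521]
wrist_force: [-0.5, 1.9, 6.3]
opening: 0.722
```

Seated at the expected height. Release and lift.

{"op": "apply_moves", "data": {"increments": [[0,0,0,0,0,0],[0,0,0,0,0,0],[0,0,0,0,0,0],[0,0,0,0,0,0],[0,0,0,0,0,0],[0,0,0,0,0,0]], "claw": 0.82}}

```text
time: 15.37
ee_pos: [0.4486, -0.0486, 0.0551]
ee_rot: [0.52, -0.479, 0.479, -0.52]
wrist_force: [0.9, 0.3, -1.3]
opening: 0.91
```

{"op": "apply_moves", "data": {"increments": [[0,0,0.5,0,0,0],[0,0,1,0,0,0],[0,0,2,0,0,0],[0,0,3,0,0,0],[0,0,3,0,0,0],[0,0,3,0,0,0],[0,0,2,0,0,0],[0,0,0,0,0,0]]}}

```text
time: 16.03
ee_pos: [0.4516, -0.0496, 0.2061]
ee_rot: [-0.519, 0.475, -0.482, 0.522]
wrist_force: [0.5, -0.2, 0.5]
opening: 0.912
```

```bash
cat > lid.py <<'E'
from go import *
B=R.from_euler("ZY",[5.6,30],degrees=True).as_matrix();n=B[:,2]
L=np.array([.532,.2522,.0509])+.005*n;print("lid",L.round(4),"n",n.round(3))
for k in(.10,.05,.022): print("tcp",(L+k*n).round(4));go(L+k*n,5.6,30,1)
E
python3 lid.py; python3 - <<'E'
from h import *
I={n:gray(cv2.imread(f"pics/{n}1.png")) for n in C}
# lid fit from the second pictures, per yaw, and ridge top as a check
v,s=fit(I,["scene","top"],.104,.062,(.532,.252,.098),.051,pitch=np.pi/6,freez=True);print(v.round(4),np.degrees(v[2]),s)
for c in(["scene"],["top"]):
    w,s=fit(I,c,.104,.062,v[:3],v[3],pitch=np.pi/6);print(c,w.round(4),s)
J={n:gray(robot.grab_frame(n)) for n in C}
w,s=fit(J,["top"],.104,.062,(.449,-.049,.085),.056);print("tray in nest",w[:2],np.degrees(w[2]),s)
E
```

```text
lid [0.5345 0.2524 0.0552] n [0.498 0.049 0.866]
tcp [0.5842 0.2573 0.1418]
t 16.03 d_cm [13.27 30.69 -6.43] rot [-2.52 30.41  0.74] rows 9.5 q [-0.37 -0.05  1.95  0.    1.23  1.12] F [ 0.5 -0.2  0.5] open 77.5
tcp [0.5594 0.2549 0.0985]
t 16.03 d_cm [ 10.78  30.45 -10.76] rot [-2.52 30.41  0.74] rows 9.5 q [-0.37 -0.05  1.95  0.    1.23  1.12] F [ 0.5 -0.2  0.5] open 77.5
tcp [0.5454 0.2535 0.0743]
t 16.03 d_cm [  9.39  30.31 -13.18] rot [-2.52 30.41  0.74] rows 9.5 q [-0.37 -0.05  1.95  0.    1.23  1.12] F [ 0.5 -0.2  0.5] open 77.5
[0.5319 0.2523 0.0926 0.0505] 5.304839940874631 57.663978576660156
['scene'] [0.532  0.2528 0.0965] 34.693138122558594
['top'] [0.5319 0.2512 0.0891] 24.205923080444336
tray in nest [ 0.44743103 -0.04717836] 5.507791619453649 6.7947587966918945
```

{"op": "apply_moves", "data": {"increments": [[0.4,1,0,-0.1,0.9,0],[0.8,1.9,0,-0.17,1.9,0.05],[0.95,2.2,0,-0.17,2.1,0.05],[0.95,2.2,0,-0.17,2.1,0.05],[0.95,2.2,0,-0.17,2.1,0.05],[0.95,2.2,-0.3,-0.17,2.1,0.05],[0.95,2.2,-0.7,-0.17,2.1,0.05],[0.95,2.2,-0.7,-0.17,2.1,0.05],[0.95,2.2,-0.7,-0.17,2.1,0.05],[0.95,2.2,-0.7,-0.17,2.1,0.05],[0.95,2.2,-0.7,-0.17,2.1,0.05],[0.95,2.2,-0.7,-0.17,2.1,0.05],[0.95,2.2,-0.7,-0.17,2.1,0.05],[0.85,1.9,-0.7,-0.17,2.1,0.05],[0.5,1.3,-0.5,-0.17,1.9,0.05],[0.2,0.6,-0.2,-0.1,0.9,0],[0,0,0,0,0,0],[0,0,0,0,0,0],[0,0,0,0,0,0]], "claw": -0.15}}

```text
time: 17.72
ee_pos: [0.5801, 0.2598, 0.1334]
ee_rot: [0.643, -0.586, 0.331, -0.365]
wrist_force: [-0.2, 0.2, 0.4]
opening: 0.427
```

```bash
sed -i 's/5\.6/5.4/g; s/(\.10,\.05,\.022)/(.10,.05,.020)/' lid.py; python3 lid.py
```

```text
lid [0.5345 0.2524 0.0552] n [0.498 0.047 0.866]
tcp [0.5843 0.2571 0.1418]
t 17.72 d_cm [ 0.42 -0.27  0.84] rot [-0.05 -0.99 -0.02] rows 0.3 q [0.21 0.78 1.1  0.06 1.8  1.68] F [-0.2  0.2  0.4] open 36.3
tcp [0.5594 0.2548 0.0985]
t 17.72 d_cm [-2.07 -0.5  -3.49] rot [-0.05 -0.99 -0.02] rows 1.1 q [0.21 0.78 1.1  0.06 1.8  1.68] F [-0.2  0.2  0.4] open 36.3
tcp [0.5444 0.2534 0.0726]
t 17.72 d_cm [-3.56 -0.64 -6.09] rot [-0.05 -0.99 -0.02] rows 2.0 q [0.21 0.78 1.1  0.06 1.8  1.68] F [-0.2  0.2  0.4] open 36.3
```

{"op": "apply_moves", "data": {"increments": [[-0.35,-0.12,-0.6,0,-0.3,0],[-0.6,-0.14,-1,0,-0.3,0],[-0.6,-0.14,-1,0,-0.3,0],[-0.5,-0.1,-0.89,0,-0.1,0],[0,0,0,0,0,0],[0,0,0,0,0,0]]}}

```text
time: 18.22
ee_pos: [0.5596, 0.255, 0.0992]
ee_rot: [0.64, -0.583, 0.336, -0.37]
wrist_force: [0.5, 1.2, -0.8]
opening: 0.423
```

```bash
python3 lid.py; python3 - <<'E'
from h import *
im=robot.grab_frame("scene");cv2.imwrite("pics/c8.png",cv2.convertScaleAbs(cv2.resize(im[150:240,350:440],None,fx=6,fy=6,interpolation=cv2.INTER_CUBIC),alpha=1.4))
E
```

```text
lid [0.5345 0.2524 0.0552] n [0.498 0.047 0.866]
tcp [0.5843 0.2571 0.1418]
t 18.22 d_cm [2.47 0.21 4.26] rot [-0.07  0.03 -0.01] rows 1.4 q [0.21 0.76 1.19 0.06 1.7  1.68] F [ 0.5  1.2 -0.8] open 36.0
tcp [0.5594 0.2548 0.0985]
t 18.22 d_cm [-0.02 -0.02 -0.07] rot [-0.07  0.03 -0.01] rows 0.0 q [0.21 0.76 1.19 0.06 1.7  1.68] F [ 0.5  1.2 -0.8] open 36.0
tcp [0.5444 0.2534 0.0726]
t 18.22 d_cm [-1.51 -0.16 -2.66] rot [-0.07  0.03 -0.01] rows 0.9 q [0.21 0.76 1.19 0.06 1.7  1.68] F [ 0.5  1.2 -0.8] open 36.0
```

View pics/c8.png

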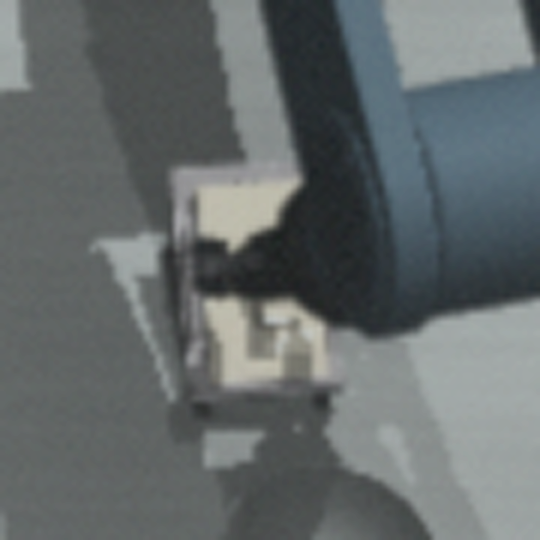

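{"op": "apply_moves", "data": {"increments": [[-0.3,-0.03,-0.5,0,0,0],[-0.4,-0.04,-0.7,0,0,0],[-0.4,-0.04,-0.7,0,0,0],[-0.2,-0.03,-0.4,0,0,0],[-0.1,0,-0.16,0,0,0],[0,0,0,0,0,0],[0,0,0,0,0,0]]}}

```text
time: 18.85
ee_pos: [0.5462, 0.254, 0.0746]
ee_rot: [0.64, -0.583, 0.336, -0.371]
wrist_force: [0.0, 0.5, 0.4]
opening: 0.426
```

```bash
python3 lid.py|tail -1
```

```text
t 18.85 d_cm [-0.17 -0.07 -0.21] rot [-0.08  0.07 -0.03] rows 0.1 q [0.21 0.77 1.24 0.06 1.65 1.67] F [0.  0.5 0.4] open 36.2
```

{"op": "apply_moves", "data": {"increments": [[-0.1,-0.05,-0.15,0,0,0],[0,0,0,0,0,0]]}}

```text
time: 19.02
ee_pos: [0.5453, 0.2535, 0.0732]
ee_rot: [0.64, -0.583, 0.337, -0.371]
wrist_force: [0.4, 0.2, -0.0]
opening: 0.424
```

{"op": "apply_moves", "data": {"increments": [[0,0,0,0,0,0],[0,0,0,0,0,0],[0,0,0,0,0,0],[0,0,0,0,0,0],[0,0,0,0,0,0],[0,0,0,0,0,0]], "claw": -1, "squeeze": 40}}

```text
time: 19.52
ee_pos: [0.5454, 0.2535, 0.0735]
ee_rot: [0.64, -0.583, 0.337, -0.371]
wrist_force: [0.3, -0.8, 2.4]
opening: 0.151
```

```bash
python3 lid.py|tail -1
```

```text
t 19.52 d_cm [-0.09 -0.01 -0.09] rot [-0.08  0.1  -0.03] rows 0.0 q [0.21 0.77 1.24 0.06 1.65 1.67] F [ 0.3 -0.8  2.4] open 12.9
```

{"op": "apply_moves", "data": {"increments": [[0.15,0.02,0.26,0,0,0],[0.4,0.04,0.7,0,0,0],[0.75,0.07,1.3,0,0,0],[1,0.1,1.73,0,0,0],[1,0.1,1.73,0,0,0],[0.7,0.07,1.9,0,0,0],[0,0,1.5,0,0,0],[0,0,1,0,0,0],[0,0,0,0,0,0]]}}

```text
time: 20.27
ee_pos: [0.5861, 0.2578, 0.1772]
ee_rot: [0.639, -0.582, 0.337, -0.372]
wrist_force: [0.7, 0.3, -0.9]
opening: 0.156
```

```bash
python3 -c "
from go import *
go([.4490,-.0485,.165],5.0,0,1)"
```

```text
t 20.27 d_cm [-13.71 -30.63  -1.22] rot [  2.59 -29.57  -0.46] rows 9.3 q [0.2  0.73 1.08 0.06 1.85 1.68] F [ 0.7  0.3 -0.9] open 13.2
```

{"op": "apply_moves", "data": {"increments": [[-0.35,-0.8,0,0.07,-0.8,0],[-0.75,-1.7,0,0.16,-1.8,-0.03],[-0.95,-2.15,0,0.18,-2.1,-0.03],[-0.95,-2.15,0,0.18,-2.1,-0.03],[-0.95,-2.15,0,0.18,-2.1,-0.03],[-0.95,-2.15,0,0.18,-2.1,-0.03],[-0.95,-2.15,0,0.18,-2.1,-0.03],[-0.95,-2.15,0,0.18,-2.1,-0.03],[-0.95,-2.15,0,0.18,-2.1,-0.03],[-0.95,-2.15,0,0.18,-2.1,-0.03],[-0.95,-2.15,0,0.18,-2.1,-0.03],[-0.95,-2.15,0,0.18,-2.1,-0.03],[-0.95,-2.15,0,0.18,-2.1,-0.03],[-0.85,-1.9,0,0.17,-1.9,-0.03],[-0.65,-1.4,0,0.17,-1.4,-0.03],[-0.35,-0.9,0,0.1,-0.9,0],[0,0,0,0,0,0],[0,0,0,0,0,0],[0,0,0,0,0,0]]}}

```text
time: 21.85
ee_pos: [0.4509, -0.0454, 0.174]
ee_rot: [-0.521, 0.478, -0.478, 0.522]
wrist_force: [0.2, 0.1, -1.2]
opening: 0.15
```

```bash
cat > chk.py <<'E'
from go import *
im=robot.grab_frame("scene");I=gray(im);p=robot.sense()["ee_pos"]
go([.4490,-.0485,.088],5.0,0,1)
P,N=edgepts(.104,.062);h=p-[0,0,.026];q=R.from_quat(robot.sense()["ee_rot"]).as_matrix()
rot=R.from_euler("ZY",[np.radians(5),0])
for dx in np.arange(-.008,.009,.002):
    print(dx.round(3),"+x",score(I,"scene",h+rot.apply([dx,0,0]),rot,P,N).reshape(4,25).mean(1)[2].round(1),"dy: +y,-y",score(I,"scene",h+rot.apply([0,dx,0]),rot,P,N).reshape(4,25).mean(1)[:2].round(1))
v=cv2.convertScaleAbs(cv2.resize(im[110:230,255:355],None,fx=5,fy=5,interpolation=cv2.INTER_CUBIC),alpha=1.4)
c=np.array([[1,1],[1,-1],[-1,-1],[-1,1]])*[.052,.031]
q=(proj("scene",h+np.c_[c,0*c[:,0]]@rot.as_matrix().T)-[255,110]+.5)*5-.5
cv2.polylines(v,[q.astype(int)],True,(0,0,255),1);cv2.imwrite("pics/c9.png",v)
E
python3 chk.py
```

```text
t 21.9 d_cm [-0.22 -0.32 -8.61] rot [-0.02  0.06 -0.04] rows 2.4 q [-0.36 -0.    1.98  0.    1.17  1.12] F [-0.3 -0.1 -0.7] open 12.9
-0.008 +x 5.9 dy: +y,-y [ -8.8 -10.3]
-0.006 +x 16.8 dy: +y,-y [-5.2 -8.5]
-0.004 +x 26.0 dy: +y,-y [ 4.1 -3. ]
-0.002 +x 22.8 dy: +y,-y [16.9  7. ]
0.0 +x 9.0 dy: +y,-y [24.6 13.3]
0.002 +x -3.0 dy: +y,-y [19.2 10.4]
0.004 +x -6.2 dy: +y,-y [6.3 0.1]
0.006 +x -3.7 dy: +y,-y [-4.1 -5.9]
0.008 +x -1.1 dy: +y,-y [-8.6 -7.5]
```

View pics/c9.png

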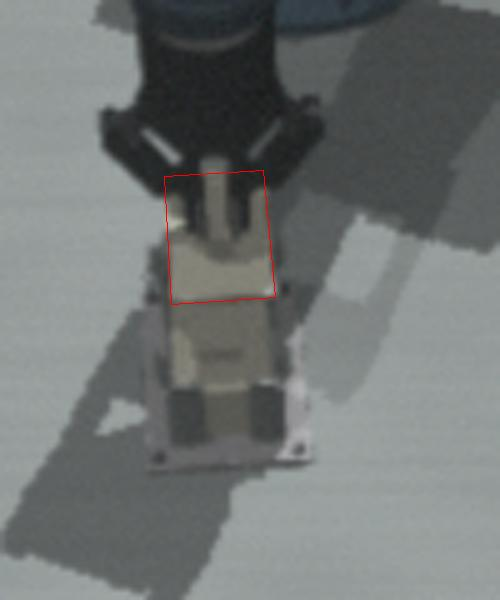

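{"op": "apply_moves", "data": {"increments": [[0,-0.16,-1,0,0,0],[0,-0.16,-1.5,0,0,0],[0,0,-1.2,0,0,0],[0,0,-0.7,0,0,0],[0,0,-0.5,0,0,0],[0,0,0,0,0,0],[0,0,0,0,0,0]]}}

```text
time: 22.48
ee_pos: [0.4513, -0.049, 0.1252]
ee_rot: [-0.521, 0.477, -0.478, 0.522]
wrist_force: [-0.1, 0.2, 1.0]
opening: 0.151
```

```bash
python3 chk.py | head -9; python3 -c "
from go import *
I={'top':gray(robot.grab_frame('top'))};p=robot.sense()['ee_pos'];P,N=edgepts(.104,.062);rot=R.from_euler('ZY',[np.radians(5),0])
for dx in np.arange(-.008,.009,.002): print(dx.round(3),'top all edges',score(I['top'],'top',p-[0,0,.026]+rot.apply([dx,0,0]),rot,P,N).reshape(4,25).mean(1).round(1))"
```

```text
t 22.53 d_cm [-0.26  0.07 -3.77] rot [ 0.01  0.13 -0.02] rows 1.0 q [-0.37  0.07  2.01  0.    1.05  1.11] F [-0.5 -0.2 -0.4] open 12.9
-0.008 +x 6.4 dy: +y,-y [-7.4 -8.3]
-0.006 +x 16.4 dy: +y,-y [-6.  -8.3]
-0.004 +x 24.5 dy: +y,-y [ 2.2 -2.8]
-0.002 +x 21.9 dy: +y,-y [15.4  9. ]
0.0 +x 10.3 dy: +y,-y [23.9 18.8]
0.002 +x -0.5 dy: +y,-y [20.7 17.9]
0.004 +x -5.2 dy: +y,-y [8.2 8.5]
0.006 +x -5.4 dy: +y,-y [-1.5 -1.4]
-0.008 top all edges [7.  0.3 3.9 5.9]
-0.006 top all edges [ 7.3  0.2  4.4 11.1]
-0.004 top all edges [ 7.5  0.   4.5 14.6]
-0.002 top all edges [ 7.6 -0.1  4.7 13.4]
0.0 top all edges [ 7.5 -0.2  4.9  8.5]
0.002 top all edges [ 7.3 -0.2  4.5  1.6]
0.004 top all edges [ 6.8 -0.2  3.9 -3.4]
0.006 top all edges [ 6.3 -0.   3.6 -5.3]
0.008 top all edges [ 5.8  0.1  4.  -5.7]
```

{"op": "apply_moves", "data": {"increments": [[0.05,0.03,-0.4,0,0,0],[0,0,-0.5,0,0,0],[0,0,-0.5,0,0,0],[0,0,-0.5,0,0,0],[0,0,0,0,0,0]]}}

```text
time: 23.0
ee_pos: [0.4508, -0.0486, 0.1051]
ee_rot: [-0.521, 0.478, -0.477, 0.521]
wrist_force: [-0.2, -0.9, -1.1]
opening: 0.151
```

{"op": "apply_moves", "data": {"increments": [[0,0,-0.5,0,0,0],[0,0,-0.5,0,0,0],[0,0,-0.3,0,0,0],[0,0,0,0,0,0]]}}

```text
time: 23.33
ee_pos: [0.4511, -0.0487, 0.0925]
ee_rot: [-0.521, 0.478, -0.478, 0.522]
wrist_force: [0.1, -0.0, -0.2]
opening: 0.153
```

{"op": "apply_moves", "data": {"increments": [[0,0,-0.2,0,0,0],[0,0,0,0,0,0]]}}

```text
time: 23.5
ee_pos: [0.4516, -0.0489, 0.0912]
ee_rot: [-0.521, 0.477, -0.478, 0.522]
wrist_force: [1.0, -0.9, -0.5]
opening: 0.154
```

{"op": "apply_moves", "data": {"increments": [[0,0,-0.12,0,0,0],[0,0,0,0,0,0]]}}

```text
time: 23.67
ee_pos: [0.4517, -0.0489, 0.0902]
ee_rot: [-0.521, 0.477, -0.478, 0.522]
wrist_force: [0.6, -1.1, -1.1]
opening: 0.158
```

{"op": "apply_moves", "data": {"increments": [[0,0,-0.1,0,0,0],[0,0,0,0,0,0]]}}

```text
time: 23.83
ee_pos: [0.4517, -0.0489, 0.0891]
ee_rot: [-0.521, 0.477, -0.478, 0.522]
wrist_force: [-1.4, -0.8, -0.7]
opening: 0.152
```

{"op": "apply_moves", "data": {"increments": [[0,0,-0.08,0,0,0],[0,0,0,0,0,0]]}}

```text
time: 24.0
ee_pos: [0.4516, -0.0489, 0.0883]
ee_rot: [-0.521, 0.477, -0.478, 0.522]
wrist_force: [0.3, -0.4, -0.5]
opening: 0.151
```

{"op": "apply_moves", "data": {"increments": [[0,0,-0.08,0,0,0],[0,0,0,0,0,0]]}}

```text
time: 24.17
ee_pos: [0.4516, -0.0489, 0.0875]
ee_rot: [-0.521, 0.477, -0.478, 0.522]
wrist_force: [-0.2, 0.5, -1.2]
opening: 0.149
```

{"op": "apply_moves", "data": {"increments": [[0,0,-0.08,0,0,0],[0,0,0,0,0,0]]}}

```text
time: 24.33
ee_pos: [0.4516, -0.0489, 0.0867]
ee_rot: [-0.521, 0.477, -0.478, 0.522]
wrist_force: [-0.8, 0.7, 0.3]
opening: 0.154
```

{"op": "apply_moves", "data": {"increments": [[0,0,-0.08,0,0,0],[0,0,0,0,0,0]]}}

```text
time: 24.5
ee_pos: [0.4516, -0.0489, 0.0859]
ee_rot: [-0.521, 0.477, -0.478, 0.522]
wrist_force: [-0.3, 0.1, -0.1]
opening: 0.149
```

{"op": "apply_moves", "data": {"increments": [[0,0,-0.06,0,0,0],[0,0,0,0,0,0]]}}

```text
time: 24.67
ee_pos: [0.4517, -0.0489, 0.0857]
ee_rot: [-0.521, 0.477, -0.478, 0.522]
wrist_force: [-1.8, 1.0, 4.3]
opening: 0.153
```

{"op": "apply_moves", "data": {"increments": [[0,0,-0.06,0,0,0],[0,0,0,0,0,0]]}}

```text
time: 24.83
ee_pos: [0.4517, -0.0489, 0.0857]
ee_rot: [-0.521, 0.477, -0.478, 0.522]
wrist_force: [-5.1, 0.8, 11.2]
opening: 0.152
```

{"op": "apply_moves", "data": {"increments": [[0,0,0,0,0,0],[0,0,0,0,0,0],[0,0,0,0,0,0],[0,0,0,0,0,0],[0,0,0,0,0,0]], "claw": -0.15}}

```text
time: 25.25
ee_pos: [0.4516, -0.0489, 0.0846]
ee_rot: [-0.521, 0.477, -0.478, 0.522]
wrist_force: [0.0, 0.0, -0.8]
opening: 0.424
```

{"op": "apply_moves", "data": {"increments": [[0,0,0.5,0,0,0],[0,0,1,0,0,0],[0,0,2,0,0,0],[0,0,3,0,0,0],[0,0,3,0,0,0],[0,-2,1,0,0,0],[-0.5,-3,1,0,0,0],[-1,-3,0,0,0,0],[-1,-3,0,0,0,0],[-1,-3,0,0,0,0],[-1,-3,0,0,0,0],[-1,-3,0,0,0,0],[-0.5,-2,0,0,0,0],[0,0,0,0,0,0],[0,0,0,0,0,0]]}}

```text
time: 26.5
ee_pos: [0.3914, -0.2697, 0.2006]
ee_rot: [-0.52, 0.478, -0.479, 0.521]
wrist_force: [-0.1, 0.5, 0.6]
opening: 0.425
```

```bash
python3 - <<'E'
from h import *
F={n:robot.grab_frame(n) for n in C};J={n:gray(F[n]) for n in C}
s=robot.sense();print(s["time"],s["ee_pos"].round(3),s["opening"])
for nm,S,z in(("lid plate",(.104,.062),.062),("lid ridge",(.05,.014),.082)):
    for c in(["scene"],["top"],["scene","top"]):
        w,q=fit(J,c,*S,(.449,-.049,.085),z);print(nm,c,w[:2].round(4),np.degrees(w[2]).round(2),q)
w,q=fit(J,["scene","top"],.104,.062,(.449,-.049,.085),.062,freez=True);print("free z",w.round(4),q)
g=lambda im,k:cv2.convertScaleAbs(cv2.resize(im,None,fx=k,fy=k,interpolation=cv2.INTER_CUBIC),alpha=1.4)
a=g(F["scene"][140:215,260:345],4.6);b=g(F["top"][190:265,285:370],4.6);cv2.imwrite("pics/c10.png",np.hstack([a,b]))
E
```

```text
26.6 [ 0.392 -0.268  0.2  ] 0.4232036734377978
lid plate ['scene'] [ 0.45   -0.0494] 5.43 52.203643798828125
lid plate ['top'] [ 0.4497 -0.0497] 5.27 29.66159439086914
lid plate ['scene', 'top'] [ 0.4499 -0.0495] 5.34 81.74156188964844
lid ridge ['scene'] [ 0.4508 -0.0489] 6.84 16.407743453979492
lid ridge ['top'] [ 0.477  -0.0685] 3.91 20.245262145996094
lid ridge ['scene', 'top'] [ 0.4416 -0.0505] 5.3 16.8303279876709
free z [ 0.4497 -0.0495  0.0933  0.0615] 81.7988052368164
```

View pics/c10.png

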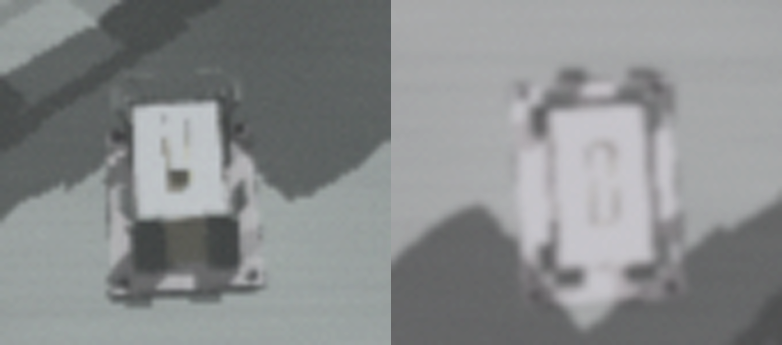

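```bash
python3 -c "
from plant import robot
print(robot.close_job())"
```

```text
the job is handed in; nothing more can be done
None
```

The meal pack is made up in the nest, in the order asked: tub, then tray, then lid. I handed it in at about 26.6 s of the 72 s allowed. The gripper was open and clear of everything, and I steered clear of the other bench things but did not check them again at the end.

- **Seating:** the tub and tray met the part below within about 1 mm of the expected height, with light contact forces. The highest wrist reading I saw in the whole job was about 11 N, as the lid settled.
- **Final check:** with the plate tilt assumed level, both cameras put the lid plate at (0.450, −0.0495), turned 5.3°. The nest was measured at (0.449, −0.048), turned about 5.0°. The plate's top came out at z = 0.0615 m, against 0.062 m expected. In the pictures the lid is ridge up inside the four angles.

These checks disagreed or failed:

- **Lid grip:** the lid sat about 3 mm off along its length in the gripper. I corrected for this before lowering it. It also touched down with the tool about 2.4 mm lower than I had calculated, probably because I gripped the ridge slightly deeper than estimated.
- **Ridge fit:** the separate image fit of the small ridge was unreliable, so I ignored it.
- **Held-tray fit:** one automatic fit of the held tray was out by 14 mm because the gripper hid part of it. An overlay picture showed the tray in the right place.

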